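# Seat a filter disc in a glass column with the packing rod

### The arm

A 6-joint arm with a two-finger parallel gripper is mounted at the origin on a cart in front of the work surface, level with it; the furniture and walls round the work are solid. World frame = base frame: x ahead of the robot, y to its left, z up, the work surface at z = 0. Lengths are in m, angles in rad, forces in N, time in s.
With the tool pointing down it reaches from about 0.35 to 0.975 m from the base axis. Payload 4.9 kg.
Tool frame: the origin (TCP) lies at the very end of the fingers, on their centre line; the grasp point (between the pads) lies 19 mm behind it (ctrl.grip_point_offset is the distance from the TCP to the grasp point, in m); z points along the fingers, y is the line along which they close (so a half turn about z gives the same grasp; the last joint's range is limited). The gripper opens to 85 mm and grips with 20 to 120 N. Pads are 22 mm wide; open, the fingers measure 114 mm over their backs; the gripper's body (76 mm by 85 mm) begins 54 mm behind the grasp point. The pads swing forward as they close: fully open they stand 13 mm farther back than shut.
Start: joints at [1.034, 0.053, 1.613, -0, 1.476, -0.119], TCP at [0.254, 0.571, 0.231] pointing down, gripper open.
Joint ranges: [-3.01, 3.01], [-1.01, 2.22], [0.06, 2.58], [-1.02, 4.17], [0.09, 2.62], [-3.14, 3.14]. Speed limits (rad/s): [2.57, 2.57, 3.14, 3.14, 3.14, 3.14].

### API

Orientations are given as a rotation vector (axis times angle).
In Python, from station import ctrl gives the robot as it stands.
- The arm moves only by the tool send_rows, never from a script. Its argument "rows" is a list of rows, each a list of 3 entries, a list of its own where there are three numbers: the finger opening in cm, from 0 to 8.54, then the shift along the tool's x, y, z in cm, then the turn about the tool's z in degrees. A call has 1 to 10 rows; each row shifts and turns the commanded pose from where the row before left it, along the tool's axes as they then stand; what a row does not reach is not made up. A row lasts 1/8 s, in which the tool goes at most 62.5 mm and 10.7 degrees, less where a joint would pass 70% of its speed; a pose out of reach is approached as far as the arm can. A call with a gripper value outside its range is refused whole. The fingers move at their own pace and stop on an object; "newtons" is the grip in N (left out, the last holds). Time passes only in rows, so rows that do not move let the fingers close. It gives the time, the measured TCP pose, the force, the opening and the grip force at its end, in the units of the state.
- ctrl.get_obs(): the state, without advancing time (a new reading comes with each control period).
- ctrl.get_image(name): name is "scene" or "top" or "wrist"; returns a dict with "frame" (400x640x3 uint8, red, green, blue), "range_z" (400x640 float32, m along the optical axis (not along the pixel's ray), 0 where there is no reading), "fx", "fy", "cx", "cy" (pixels), "k1" (the pictures are not rectified: a ray, as slopes to the right and down, at radius r is drawn at 1 + k1 r^2 times it, then the intrinsics apply), "cam_to_world" (4x4, takes a point from camera to world coordinates). Camera axes: x right, y down, z forward; pixel columns grow to the right and rows downward; lengths in m; the calibration is good to about 2 mm. A picture is of the moment at which its call begins.
- ctrl.finish_job(): hands the job in; it is judged then, once.
The state is a dict: "t": time; "q": joint angles; "dq": joint speeds; "effort": joint torques, N m; "tool_pos": TCP position; "tool_rot": TCP orientation; "contact_force": force on the tool from outside, world axes, zero at the start; "wrist_torque": the same for the moment, N m; "opening": finger opening in m; "grip_force": force on a finger pad.
Only numpy, scipy, OpenCV 4.12 (cv2) and the standard library are available. Lean on these libraries where they do the work, as an engineer would, in place of code of your own. Each camera call takes 0.05 s, during which the arm holds its last target. There are 200 camera calls.

### The job

Fit the small filter disc (frit) to the glass column: stand it in the column's open top, take the packing rod from its stand and push the disc down the tight liner until it bottoms out and bears firmly on the rubber gasket inside, without ever pressing it with more than 20 N. Then draw the rod out and hang it back in its stand. Do not knock the glass column hard, and leave the wide disc and the other things on the bench as they are.

Things in the scene. Friction and masses are not known exactly. Their poses are not given: they have to be found in the camera images.
- frit: small filter disc, white plastic, 18 mm diameter, 16 mm tall, about 35 g, standing flat on the table. Origin: centre of its underside, z up along its axis. Told from the wide disc by its diameter.
- wide_frit: wide filter disc, white plastic, 28 mm diameter, 16 mm tall: too wide for this column, leave it. Origin: centre of its underside. The two discs may have swapped places.
- column: upright glass column fixed to the table, 113 mm tall: round dark steel foot (92 mm diameter, 15 mm tall), white ribbed end fitting (41 mm, up to 40 mm height, small capped outlet on its -x side), clear glass barrel (29 mm), white ribbed collar (41 mm, from 97 to 113 mm height) whose flat top is the open mouth. Origin: centre of the underside, z up.
- column_mouth (a point): centre of the open mouth, in the plane of the collar's flat top, 113 mm above the table. The collar's bore is 21 mm. The 18 mm disc lowered in here comes to stand by itself on the liner's flare, its underside 6 to 8 mm below the mouth (up to 8 degrees askew), its top 8 to 10 mm proud.
- liner_throat (a point): point on the axis 8 mm below the mouth, where the springy liner of four clear staves, flared to 20 mm at the mouth, has narrowed to 17.6 mm; so it goes on to the bottom. It yields sideways and grips the 18 mm disc: sliding the disc through takes a steady 3 to 8 N all the way, and the disc stays where it is left. The rod runs freely in it.
- end_fitting: white fitting at the barrel's foot with its adjustable seat: a plunger with a black rubber gasket, 16 mm wide. Origin: that of the column, not the seat. The gasket's top stands 47 to 80 mm above the table, unmeasured; seen through the glass or felt: there the push rises 10 N per mm above sliding; the gasket gives 3 mm. About 14 N in all, built up slowly, seats the disc; the liner keeps it pressed.
- rod: packing rod, steel, 122 mm long, 120 g, hanging upright in its stand. From the bottom: straight shaft 13 mm diameter with a flat white tip, up to 75 mm, flange 28 mm diameter from 75 to 80 mm, dark grooved handle 22 mm diameter from 80 to 122 mm. Origin: centre of the tip's flat underside, z up along the rod to the handle.
- rod_grip (a point): point on the rod's axis at the middle of the handle, 101 mm above the tip's underside.
- rod_stand: aluminium stand of the rod, fixed to the table: base 76 x 84 mm, two side cheeks, and a top plate 54 x 66 mm whose top is 100 mm above the table, with a 21 mm round hole through it. Origin: centre of the underside.
- stand_hole (a point): centre of the hole, in the plane of the plate's top. The rod hangs through it with its flange flat on the plate: tip 75 mm below this point (25 mm above the table), handle above.
- oil_vial: bystander: small glass vial with white cap, 28 mm diameter, 57 mm tall, loose, on the near side of the column. Origin: centre of its underside.
- bench_timer: bystander: small white timer, 66 mm wide, 50 mm tall, loose, behind the column. Origin: underside centre.
- goblet: bystander: slim closed tube, 14 mm diameter, 50 mm tall, loose, behind the column. Origin: centre of its underside.
- media_bottle: bystander: brown bottle, 52 mm diameter, 104 mm tall, loose, behind the rod stand. Origin: centre of its underside.
Things that resemble listed ones, but are neither listed nor needed, are in the scene too. There is more than one size of the rod; the one meant has the size given above.

How it is judged:
By the outcome, as a careful person would: the job done as asked, in the order asked, and still so for the second after the job is handed in, with the robot touching nothing.
It also fails if it takes over 61 s, if anything falls off the work surface, if the arm or the gripper's body presses on something with over 40 N, if the wrist force passes 120 N, or if a joint passes its speed limit or range.

## Working session

There is one attempt and no reset: what is moved stays moved. The work goes in short steps, Python scripts to look and compute and a tool call to move; the robot and the scene stay as the last step left them, time stands still between calls to the robot, and variables do not carry over. Pictures are saved under pics/ and viewed, at most 10 in all, crops included, and the job is handed in when it is done.

Besides the shell and the picture viewer there is one more tool, called after "Request:" as name(argument=value, ...), one argument or row to a line, values as JSON. send_rows: Moves the arm, as the interface text tells. Its arguments: {"type":"object","properties":{"rows":{"type":"array","items":{"type":"array"}},"newtons":{"type":"number"}},"required":["rows"]}

```bash
mkdir -p pics; cat > h.py <<'E'
import numpy as np, cv2
from station import ctrl
def grab(n,tag):
    im=ctrl.get_image(n); cv2.imwrite(f'pics/{tag}.png',im['frame'][:,:,::-1]); np.save(f'pics/{tag}.npy',im,allow_pickle=True); return im
def load(tag): return np.load(f'pics/{tag}.npy',allow_pickle=True).item()
def rays(im,uv):
    uv=np.atleast_2d(uv).astype(float)
    d=(uv-[im['cx'],im['cy']])/[im['fx'],im['fy']]
    s=d.copy()
    for _ in range(20): s=d/(1+im['k1']*(s**2).sum(1,keepdims=True))
    return np.c_[s,np.ones(len(s))]
def plane(im,uv,z):
    T=im['cam_to_world']; r=rays(im,uv)@T[:3,:3].T; o=T[:3,3]
    return o+r*((z-o[2])/r[:,2])[:,None]
def depthpts(im):
    v,u=np.mgrid[0:400,0:640]; r=rays(im,np.c_[u.ravel(),v.ravel()])*im['range_z'].reshape(-1,1)
    T=im['cam_to_world']; return (r@T[:3,:3].T+T[:3,3]).reshape(400,640,3)
E
python3 - <<'E'
from h import *
a=grab('top','top0');b=grab('scene','scene0')
for i in (a,b): print(i['fx'],i['k1'],i['cam_to_world'].round(3).tolist())
cv2.imwrite('pics/both.png',np.vstack([a['frame'],b['frame']])[:,:,::-1][:, :])
o=ctrl.get_obs();print(o['tool_pos'],o['tool_rot'],o['t'],o['contact_force'])
E
```

```text
412.48263037175764 -0.032791541694116653 [[0.02, -0.998, 0.055, 0.487], [-1.0, -0.021, -0.007, -0.026], [0.009, -0.055, -0.998, 1.397], [0.0, 0.0, 0.0, 1.0]]
519.9004911108195 -0.06941724238222005 [[0.634, -0.504, 0.586, -0.221], [-0.773, -0.404, 0.489, -0.643], [-0.01, -0.764, -0.646, 0.925], [0.0, 0.0, 0.0, 1.0]]
[0.25330919 0.57075321 0.23020555] [-6.51435035e-01 -3.07271031e+00  2.69404127e-03] 0.1 [-0.68477827  0.04169868 -0.05155575]
```

View pics/top0.png

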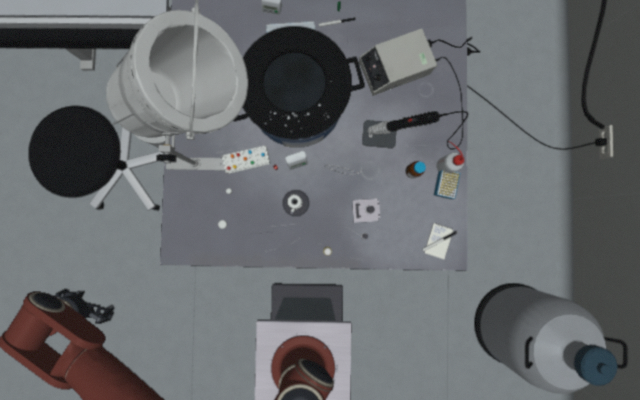

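View pics/scene0.png

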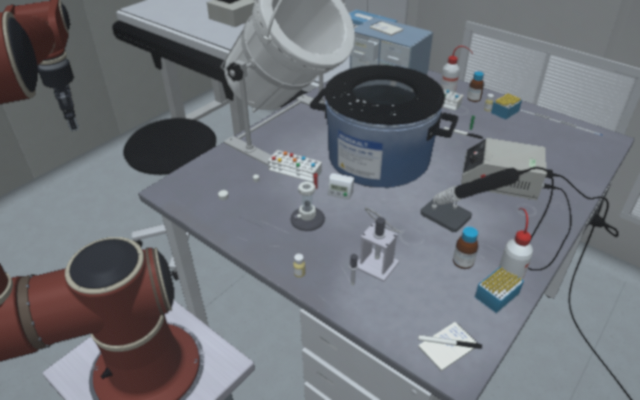

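The top view shows the column at about (295,203) and the stand with its rod at (366,211). The discs are at (222,224), the bigger one, and (228,191), the smaller one. The vial is at (327,252), and a loose decoy rod stands at (364,236). The scene view agrees.

```bash
python3 - <<'E'
from h import *
a=load('top0');b=load('scene0')
def blob(im,u,v,w,th,below=False):
    g=cv2.cvtColor(im['frame'],cv2.COLOR_RGB2GRAY)[v-w:v+w+1,u-w:u+w+1]
    m=((g<th) if below else (g>th)).astype(np.uint8)
    n,l,s,c=cv2.connectedComponentsWithStats(m)
    k=1+np.argmax(s[1:,4]); return c[k]+[u-w,v-w],s[k]
for nm,u,v,w in(('A',222,224,9),('B',228,191,8)):
    c,s=blob(a,u,v,w,150); print(nm,c,s,plane(a,c,.012))
for nm,u,v,w in(('A',223,194,9),('B',256,177,8)):
    c,s=blob(b,u,v,w,150); print(nm,c,s,plane(b,c,.010))
P=depthpts(a)
for nm,u,v,r in(('col',295,203,22),('stand',366,211,20)):
    q=P[v-r:v+r,u-r:u+r].reshape(-1,3)
    for lo,hi in((.008,.03),(.085,.12),(.12,.16)):
        m=q[(q[:,2]>lo)&(q[:,2]<hi)]
        if len(m):print(nm,lo,len(m),m.min(0).round(3),m.max(0).round(3),np.median(m,0).round(4))
cr=cv2.resize(a['frame'][170:265,205:395],None,fx=4,fy=4,interpolation=cv2.INTER_CUBIC);cv2.imwrite('pics/crop1.png',cr[:,:,::-1])
cr=cv2.resize(b['frame'][170:300,205:405],None,fx=4,fy=4,interpolation=cv2.INTER_CUBIC);cv2.imwrite('pics/crop2.png',cr[:,:,::-1])
E
```

```text
A [221.75471698 223.9245283 ] [ 5  5  8  9 53] [[0.47079308 0.27978461 0.012     ]]
B [228.21052632 190.63157895] [ 6  6  5  5 19] [[0.58301541 0.26166421 0.012     ]]
A [222.57894737 192.87719298] [ 4  5 10  7 57] [[0.47430897 0.28430676 0.01      ]]
B [255.43478261 176.08695652] [ 5  5  6  5 23] [[0.58726425 0.26669111 0.01      ]]
col 0.008 371 [ 0.49  -0.031  0.008] [0.59  0.089 0.029] [0.5424 0.0317 0.013 ]
col 0.085 121 [0.526 0.016 0.093] [0.567 0.057 0.118] [0.5476 0.035  0.1124]
stand 0.008 115 [ 0.461 -0.258  0.008] [ 0.565 -0.155  0.03 ] [ 0.5097 -0.1769  0.01  ]
stand 0.085 315 [ 0.499 -0.233  0.085] [ 0.554 -0.166  0.117] [ 0.5246 -0.1953  0.1003]
stand 0.12 52 [ 0.515 -0.211  0.123] [ 0.536 -0.189  0.154] [ 0.5265 -0.198   0.1462]
```

View pics/crop1.png

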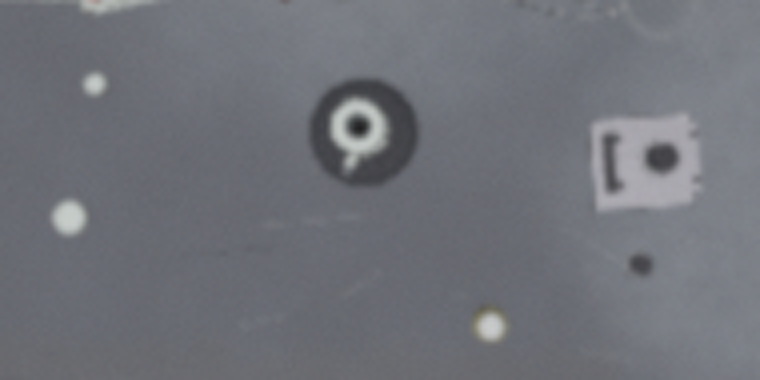

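View pics/crop2.png

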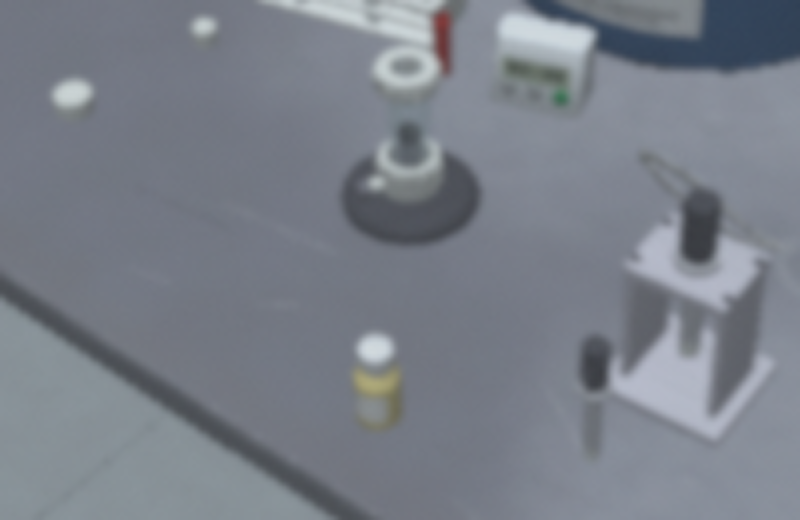

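The smaller disc B, at about (0.585, 0.264), is the frit. Next I move over it for a closer look.

Request:
send_rows(
  rows=[
    [5, [-4.3, -1.46, 0.3], 0],
    [5, [-4.3, -1.46, 0.3], 0],
    [5, [-4.3, -1.46, 0.3], 0],
    [5, [-4.3, -1.46, 0.3], 0],
    [5, [-4.3, -1.46, 0.3], 0],
    [5, [-4.3, -1.46, 0.3], 0],
    [5, [-4.3, -1.46, 0.3], 0],
    [5, [-4.3, -1.46, 0.3], 0],
    [5, [-4.3, -1.46, 0.3], 0],
    [5, [-4.3, -1.46, 0.3], 0],
  ],
  newtons=30,
)

```text
t: 1.35
tool_pos: [0.588, 0.2621, 0.2006]
tool_rot: [-0.651, -3.072, 0.001]
contact_force: [0.6, 0.1, 0.1]
opening: 0.0499
grip_force: 0.0
```

```bash
cat >> h.py <<'E'
from scipy.spatial.transform import Rotation as Rn
def delta(target):  # tool-frame cm from present TCP to world target
    o=ctrl.get_obs(); return (Rn.from_rotvec(o['tool_rot']).inv().apply(np.array(target)-o['tool_pos'])*100).round(2)
E
python3 - <<'E'
from h import *
w=grab('wrist','w1')
o=ctrl.get_obs();print(o['tool_pos'],o['tool_rot'],o['opening'],w['fx'],w['k1'])
print(w['cam_to_world'].round(3).tolist())
b=load('scene0')
# gasket top seen through glass: ray's height where nearest axis
T=b['cam_to_world']
for v in (198,200,202,204,207):
    r=T[:3,:3]@rays(b,[306.7,v])[0]; p=T[:3,3]; c=np.array([.547,.036])
    t=((c-p[:2])@r[:2])/(r[:2]@r[:2]); print(v,(p+t*r).round(4))
E
```

```text
[0.59134127 0.2580029  0.2000274 ] [ 0.65739723  3.06991633 -0.00481173] 0.05020764840504582 304.8780196465214 -0.04688458140075514
[[0.405, 0.882, 0.239, 0.527], [0.914, -0.391, -0.106, 0.288], [0.0, 0.261, -0.965, 0.344], [0.0, 0.0, 0.0, 1.0]]
198 [0.5475 0.0354 0.0732]
200 [0.5474 0.0355 0.0665]
202 [0.5473 0.0356 0.0598]
204 [0.5472 0.0358 0.053 ]
207 [0.547  0.036  0.0428]
```

View pics/w1.png

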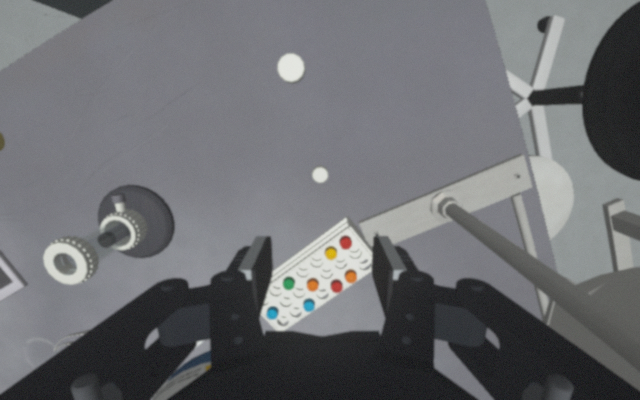

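The wrist view shows the frit at (320,175), the wide disc at (290,68) and the column mouth at (69,260). I'll turn these into positions.

```bash
cat >> h.py <<'E'
def disc(im,u,v,w,th,z):
    g=cv2.cvtColor(im['frame'],cv2.COLOR_RGB2GRAY)[v-w:v+w+1,u-w:u+w+1]
    n,l,s,c=cv2.connectedComponentsWithStats((g>th).astype(np.uint8)); k=l[w,w]
    cn=max(cv2.findContours((l==k).astype(np.uint8),cv2.RETR_EXTERNAL,cv2.CHAIN_APPROX_NONE)[0],key=len)[:,0,:]+[u-w,v-w]
    p=plane(im,cn,z)[:,:2]; (x,y),r=cv2.minEnclosingCircle((p*1000).astype(np.float32)); return x/1000,y/1000,r
E
python3 - <<'E'
from h import *
w=load('w1')
print('frit',disc(w,320,175,20,170,.016),'wide',disc(w,290,68,25,170,.016))
# collar: outer outline of the top by depth
P=depthpts(w); q=P[225:300,30:110].reshape(-1,3); m=q[(abs(q[:,2]-.113)<.004)]
(x,y),r=cv2.minEnclosingCircle((m[:,:2]*1000).astype(np.float32)); print('collar',len(m),x,y,r,np.median(m[:,2]))
f=disc(w,320,175,20,170,.016); print(delta([f[0],f[1],.006]))
print(plane(w,[[69,262]],.113))
E
```

```text
frit (0.5827579345703126, 0.2608548889160156, 8.504070281982422) wide (0.47039395141601564, 0.2786329040527344, 13.640515327453613)
collar 1315 547.7332153320312 35.49884033203125 21.69643783569336 0.11295146265965489
[ 0.95 -0.04 19.4 ]
[[0.54778143 0.03976569 0.113     ]]
```

Request:
send_rows(
  rows=[
    [4, [0.95, 0, 0], 0],
    [4, [0, 0, 5], 0],
    [4, [0, 0, 5], 0],
    [4, [0, 0, 4], 0],
    [4, [0, 0, 2], 0],
    [4, [0, 0, 0], 0],
    [4, [0, 0, 0], 0],
  ],
)

```text
t: 2.28
tool_pos: [0.58, 0.268, 0.0436]
tool_rot: [0.65, 3.07, 0.003]
contact_force: [0.5, 0.3, 1.8]
opening: 0.0397
grip_force: 0.0
```

```bash
python3 - <<'E'
from h import *
w=grab('wrist','w2')
print(ctrl.get_obs()['tool_pos'])
print(delta([.5828,.2609,.006]))
E
```

```text
[0.58027708 0.26796536 0.04393828]
[-0.51 -0.55  3.79]
```

View pics/w2.png

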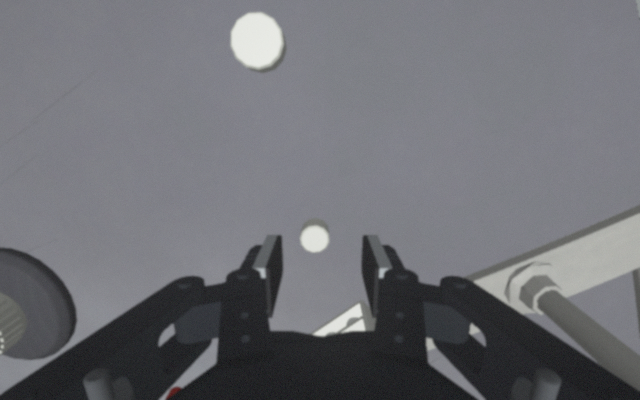

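The wrist view shows the frit at (314,238) between the open fingers, slightly nearer than the tips. The wide disc is clear at (257,41).

```bash
python3 - <<'E'
from h import *
w=load('w2'); f=disc(w,314,238,26,190,.016); print(f)
print(delta([f[0],f[1],.006]), ctrl.get_obs()['tool_pos'])
E
```

```text
(0.582608642578125, 0.26063711547851565, 8.269767761230469)
[-0.5  -0.59  3.79] [0.58027708 0.26796536 0.04393828]
```

Request:
send_rows(
  rows=[
    [4, [-0.5, -0.58, 0], 0],
    [4, [0, 0, 0], 0],
    [4, [0, 0, 1.3], 0],
    [4, [0, 0, 1.3], 0],
    [4, [0, 0, 1.2], 0],
    [4, [0, 0, 0], 0],
    [4, [0, 0, 0], 0],
  ],
)

```text
t: 3.2
tool_pos: [0.581, 0.2599, 0.0033]
tool_rot: [0.651, 3.073, 0.0]
contact_force: [-0.3, -1.0, 0.6]
opening: 0.0402
grip_force: 0.0
```

```bash
python3 - <<'E'
from h import *
w=grab('wrist','w3')
print(ctrl.get_obs()['tool_pos'],delta([.5827,.2607,.006]))
f=disc(w,320,275,45,200,.016); print(f)
E
```

```text
[0.5812675  0.25998021 0.00366156] [-0.1   0.12 -0.23]
(0.5827382202148438, 0.2607287902832031, 8.116950035095215)
```

View pics/w3.png

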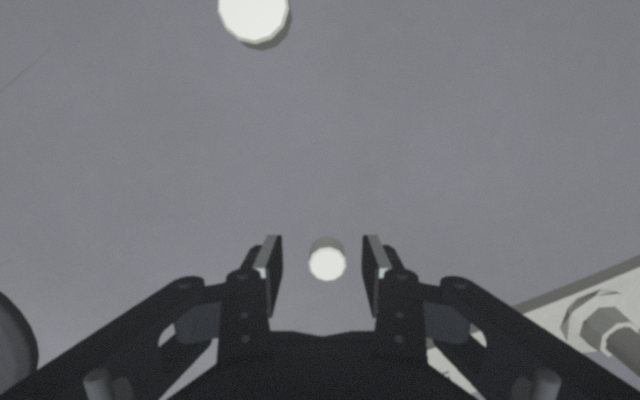

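The frit at (327,262) is centred between the pads, within 2 mm. I raise slightly and close.

Request:
send_rows(
  rows=[
    [4, [-0.1, 0.1, -0.35], 0],
    [3, [0, 0, 0], 0],
    [1, [0, 0, 0], 0],
    [1, [0, 0, 0], 0],
    [1, [0, 0, 0], 0],
    [1, [0, 0, 0], 0],
    [1, [0, 0, 0], 0],
  ],
  newtons=30,
)

```text
t: 4.12
tool_pos: [0.5827, 0.2605, 0.0075]
tool_rot: [0.651, 3.073, 0.001]
contact_force: [-1.9, -0.4, 5.9]
opening: 0.0158
grip_force: 29.4
```

Request:
send_rows(
  rows=[
    [1, [0, 0, -1], 0],
    [1, [0, 0, -4], 0],
    [1, [0, 0, -5], 0],
    [1, [0, 0, -5], 0],
    [1, [0, 0, 0], 0],
    [1, [0, 0, 0], 0],
    [1, [0, 0, 0], 0],
  ],
)

```text
t: 5.0
tool_pos: [0.5808, 0.2599, 0.1542]
tool_rot: [-0.651, -3.07, 0.003]
contact_force: [0.2, -0.0, -1.0]
opening: 0.0158
grip_force: 29.3
```

```bash
python3 - <<'E'
from h import *
w=grab('wrist','w4')
o=ctrl.get_obs();print(o['tool_pos'],o['opening'],o['grip_force'],o['contact_force'],delta([.5475,.0357,.155]))
cv2.imwrite('pics/w4c.png',cv2.resize(w['frame'][200:330,220:430],None,fx=3,fy=3)[:,:,::-1])
P=depthpts(w); q=P[200:400,0:200].reshape(-1,3); m=q[(abs(q[:,2]-.113)<.004)]
print(len(m)); 
E
```

```text
[0.58090181 0.25991122 0.15427079] 0.016230115953898356 29.31566745042801 [ 1.00140129  0.40710737 -1.09068493] [ -6.05 -21.85  -0.03]
1737
```

View pics/w4c.png

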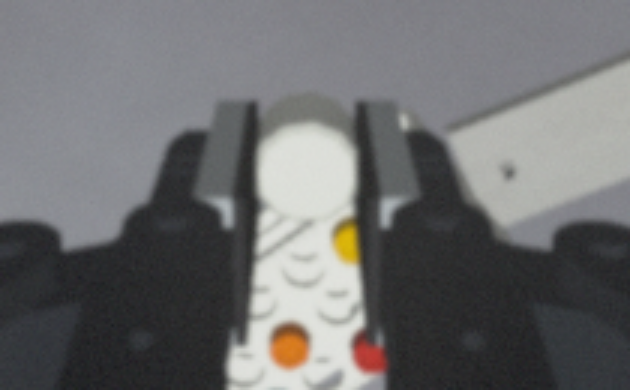

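The disc is held upright between the pads, with its top at about (322,257) in the full frame. Next I move beside the column mouth for a close measurement.

```bash
python3 - <<'E'
from h import *
print(delta([.5475+.0457,.0357-.02,.155]))
w=load('w4'); T=w['cam_to_world']
o=ctrl.get_obs()
f=disc(w,322,255,22,200,o['tool_pos'][2]+.0085); print(f, delta([f[0],f[1],o['tool_pos'][2]]))
E
```

```text
[-11.03 -21.82  -0.05]
(0.5818501586914062, 0.257398681640625, 9.885893821716309) [-0.19 -0.19 -0.  ]
```

Request:
send_rows(
  rows=[
    [1, [-2.2, -4.4, 0], 0],
    [1, [-2.2, -4.4, 0], 0],
    [1, [-2.2, -4.4, 0], 0],
    [1, [-2.2, -4.4, 0], 0],
    [1, [-2.2, -4.3, 0], 0],
    [1, [0, 0, 0], 0],
    [1, [0, 0, 0], 0],
    [1, [0, 0, 0], 0],
  ],
)

```text
t: 6.05
tool_pos: [0.5936, 0.0168, 0.1562]
tool_rot: [-0.649, -3.073, -0.0]
contact_force: [-0.6, 0.0, -0.2]
opening: 0.016
grip_force: 29.4
```

```bash
python3 - <<'E'
from h import *
w=grab('wrist','w5'); o=ctrl.get_obs(); print(o['tool_pos'])
P=depthpts(w); m=(abs(P[:,:,2]-.113)<.003)
n,l,s,c=cv2.connectedComponentsWithStats(m.astype(np.uint8)); k=1+np.argmax(s[1:,4]); print(s[k],c[k])
cs,h=cv2.findContours((l==k).astype(np.uint8),cv2.RETR_CCOMP,cv2.CHAIN_APPROX_NONE)
for cc in cs:
    if len(cc)>25:
        p=(plane(w,cc[:,0,:],.113)[:,:2]*1000).astype(np.float32); print(len(cc),cv2.minEnclosingCircle(p),cv2.fitEllipse(p))
cv2.imwrite('pics/w5c.png',w['frame'][:,:,::-1])
E
```

```text
[0.59365215 0.01678643 0.156374  ]
[ 286  109   67   69 2642] [319.29674489 143.40537472]
198 ((546.99365234375, 34.230072021484375), 20.76759147644043) ((547.2517700195312, 34.48916244506836), (39.596702575683594, 39.960182189941406), 58.046875)
98 ((547.1195678710938, 34.53648376464844), 10.743650436401367) ((547.1574096679688, 34.52606201171875), (20.43839454650879, 20.5334415435791), 66.21480560302734)
```

View pics/w5.png

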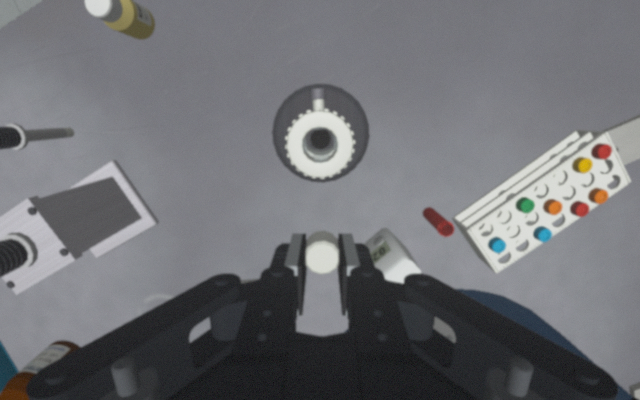

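The mouth is a clean ring at (320,143). The disc in the gripper is at (322,253), and the timer, red tube and stand are clear. Next I get the disc-to-mouth offset from the same picture.

```bash
python3 - <<'E'
from h import *
w=load('w5'); o=ctrl.get_obs(); P=depthpts(w)
g=cv2.cvtColor(w['frame'],cv2.COLOR_RGB2GRAY)
for v in range(228,282,4): print(v,g[v,300:346:3],P[v,322].round(4))
z=np.median(P[246:262,312:332,2]); print('top z',z)
m=np.zeros_like(g); m[225:280,300:345]=1; m&=(abs(P[:,:,2]-z)<.003).astype(np.uint8)&(g>170)
n,l,s,c=cv2.connectedComponentsWithStats(m);k=l[253,322];print(s[k],c[k])
ct=max(cv2.findContours((l==k).astype(np.uint8),0,1)[0],key=len)[:,0]
p=(plane(w,ct,z)[:,:2]*1000).astype(np.float32); print(cv2.minEnclosingCircle(p),plane(w,c[k],z), o['tool_pos'])
E
```

```text
228 [142 141 140 142 142 141 142 144 142 143 145 144 142 146 145 142] [ 0.636  -0.0027  0.0009]
232 [135 131 136 142 134 124 118 116 112 125 134 140 146 133 134 135] [0.5851 0.0195 0.1535]
236 [ 93  50 114 121 110 111 112 112 113 115 110 117 137  66  77  93] [0.5853 0.0194 0.1585]
240 [ 88  45  84 108 112 120 126 136 140 120 110 109 103  47  63  95] [0.5855 0.0193 0.1628]
244 [ 76  43  80 120 170 195 202 206 206 196 185 155 102  50  50  92] [0.5868 0.0187 0.1644]
248 [ 65  46 128 191 210 214 216 217 216 215 215 201 159  66  48  90] [0.5885 0.018  0.165 ]
252 [ 53  47 159 212 216 215 215 214 216 215 215 216 202  92  40  81] [0.5904 0.0171 0.1649]
256 [ 43  47 174 214 216 216 216 216 216 216 216 215 212  94  45  72] [0.5923 0.0163 0.1649]
260 [ 44  47 170 215 215 216 217 215 215 215 216 214 211  98  43  58] [0.5941 0.0155 0.1654]
264 [ 44  46 153 213 216 216 215 215 215 214 216 214 190  73  38  50] [0.5961 0.0146 0.1653]
268 [ 60  35  93 169 213 215 215 214 215 214 215 198 150  51  44  71] [0.598  0.0138 0.1653]
272 [ 57  40 102 143 151 172 191 202 197 186 163 146 138  58  50  68] [0.5994 0.0132 0.1666]
276 [ 59  39 113 144 142 144 145 144 145 147 146 144 144  60  46  62] [ 6.873e-01 -2.530e-02  6.000e-04]
280 [ 57  40 119 144 145 145 147 145 145 149 145 145 143  73  51  59] [ 6.918e-01 -2.730e-02  5.000e-04]
top z 0.16518938565338565
[306 242  32  32 838] [321.79594272 257.31145585]
((592.9330444335938, 15.953908920288086), 8.543993949890137) [[0.5928295  0.01597161 0.16518939]] [0.59365215 0.01678643 0.156374  ]
```

Request:
send_rows(
  rows=[
    [1, [2.5, -0.08, 0], 0],
    [1, [2.43, -0.08, 0], 0],
    [1, [0, 0, 1.5], 0],
    [1, [0, 0, 1.3], 0],
    [1, [0, 0, 0], 0],
    [1, [0, 0, 0], 0],
    [1, [0, 0, 0], 0],
  ],
)

```text
t: 6.98
tool_pos: [0.5488, 0.0339, 0.1293]
tool_rot: [0.652, 3.072, 0.0]
contact_force: [-0.1, 0.3, -0.4]
opening: 0.0158
grip_force: 29.4
```

```bash
python3 - <<'E'
from h import *
w=grab('wrist','w6'); o=ctrl.get_obs(); print(o['tool_pos'],o['contact_force'])
print('residual',delta([.5937-.0457,.0168+.0185,.115]))
P=depthpts(w);g=cv2.cvtColor(w['frame'],cv2.COLOR_RGB2GRAY)
z=np.median(P[246:262,312:332,2]);m=np.zeros_like(g); m[225:280,300:345]=1; m&=(abs(P[:,:,2]-z)<.003).astype(np.uint8)&(g>170)
n,l,s,c=cv2.connectedComponentsWithStats(m);k=l[253,322];print(z,plane(w,c[k],z))
# collar outer ring
m=(abs(P[:,:,2]-.113)<.003); q=P[m]; print(len(q),cv2.minEnclosingCircle((q[:,:2]*1000).astype(np.float32)))
E
```

```text
[0.54876882 0.03392204 0.12936081] [ 0.00343129  0.25716665 -0.97573169]
residual [0.13 0.09 1.44]
0.1383701082911425 [[0.54793886 0.03312373 0.13837011]]
1775 ((540.75, -72.97711181640625), 128.54188537597656)
```

Request:
send_rows(
  rows=[
    [1, [0.13, 0.1, 0], 0],
    [1, [0, 0, 0], 0],
    [1, [0, 0, 0.4], 0],
    [1, [0, 0, 0.4], 0],
    [1, [0, 0, 0.3], 0],
    [1, [0, 0, 0.3], 0],
    [1, [0, 0, 0], 0],
  ],
)

```text
t: 7.9
tool_pos: [0.5473, 0.0355, 0.1145]
tool_rot: [-0.651, -3.073, 0.0]
contact_force: [-0.3, -0.4, -0.7]
opening: 0.016
grip_force: 29.4
```

Request:
send_rows(
  rows=[
    [2.2, [0, 0, 0], 0],
    [3.5, [0, 0, 0], 0],
    [4, [0, 0, 0], 0],
    [4, [0, 0, 0], 0],
    [4, [0, 0, -2], 0],
    [4, [0, 0, -4], 0],
    [4, [-4, 0, -2], 0],
    [4, [-3, 0, 0], 0],
    [4, [0, 0, 0], 0],
    [4, [0, 0, 0], 0],
  ],
)

```text
t: 9.15
tool_pos: [0.611, 0.0073, 0.1953]
tool_rot: [-0.651, -3.073, -0.0]
contact_force: [-0.5, -0.5, -0.3]
opening: 0.04
grip_force: 0.0
```

```bash
python3 - <<'E'
from h import *
w=grab('wrist','w7'); o=ctrl.get_obs(); print(o['tool_pos'],o['tool_rot'])
T=w['cam_to_world'];P=depthpts(w)
# disc and collar
q=P.reshape(-1,3); q=q[np.hypot(q[:,0]-.5472,q[:,1]-.0345)<.026]
for lo,hi in((.108,.116),(.118,.126)):
    m=q[(q[:,2]>lo)&(q[:,2]<hi)]; print(lo,len(m),np.median(m,0) if len(m) else '')
    if lo>.117 and len(m): print(np.linalg.lstsq(np.c_[m[:,:2]-m[:,:2].mean(0),np.ones(len(m))],m[:,2],rcond=None)[0],cv2.minEnclosingCircle((m[:,:2]*1000).astype(np.float32)))
# rod & stand in this view
m=(q:=P.reshape(-1,3))[(abs(q[:,0]-.525)<.06)&(abs(q[:,1]+.198)<.06)]
for lo,hi in((.096,.104),(.141,.152)):
    k=m[(m[:,2]>lo)&(m[:,2]<hi)]; print(lo,len(k),k.min(0) if len(k) else '',k.max(0) if len(k) else '')
E
```

```text
[0.61074812 0.00748044 0.19499903] [-6.50981817e-01 -3.07291327e+00 -1.18191311e-04]
0.108 2100 [0.54694074 0.03455239 0.11328676]
0.118 530 [0.54708372 0.03442312 0.12116047]
[ 0.01068335 -0.0046787   0.12116368] ((547.1170043945312, 34.431640625), 8.948274612426758)
0.096 3378 [ 0.49712392 -0.23700583  0.09602177] [ 0.55639631 -0.16436645  0.10398279]
0.141 721 [ 0.51555599 -0.20964282  0.14101692] [ 0.53830954 -0.18892072  0.14922401]
```

The disc stands level in the mouth, top at 121 mm, as expected. Now the rod.

Request:
send_rows(
  rows=[
    [4.5, [-1.15, -4.45, 0], 0],
    [4.5, [-1.15, -4.45, 0], 0],
    [4.5, [-1.15, -4.45, 0], 0],
    [4.5, [-1.15, -4.45, 0], 0],
    [4.5, [-1.1, -4.45, 0], 0],
    [4.5, [0, 0, 0], 0],
    [4.5, [0, 0, 0], 0],
    [4.5, [0, 0, 0], 0],
  ],
)

```text
t: 10.2
tool_pos: [0.5733, -0.218, 0.1948]
tool_rot: [-0.649, -3.074, -0.001]
contact_force: [0.2, -0.8, 0.2]
opening: 0.0449
grip_force: 0.0
```

```bash
python3 - <<'E'
from h import *
w=grab('wrist','w8'); o=ctrl.get_obs(); print(o['tool_pos'],o['tool_rot'])
P=depthpts(w)
q=P.reshape(-1,3); q=q[np.hypot(q[:,0]-.527,q[:,1]+.199)<.06]
for lo,hi in((.097,.1025),(.1035,.108),(.142,.152)):
    m=q[(q[:,2]>lo)&(q[:,2]<hi)]; print(lo,len(m),np.median(m,0),cv2.minEnclosingCircle((m[:,:2]*1000).astype(np.float32)),cv2.minAreaRect((m[:,:2]*1000).astype(np.float32)))
print('col',(c:=m[m[:,2]>.145]).mean(0), delta([c[:,0].mean(),c[:,1].mean(),.107]))
q=P.reshape(-1,3);m=q[(abs(q[:,0]-.455)<.03)&(abs(q[:,1]+.19)<.04)&(q[:,2]>.05)];print('decoy',m.max(0) if len(m) else '',m.min(0) if len(m) else '')
E
```

```text
[ 0.5733471  -0.21800656  0.19482333] [-6.48768914e-01 -3.07381356e+00 -2.95246274e-04]
0.097 4881 [ 0.52350056 -0.19828206  0.10055537] ((526.8224487304688, -200.81651306152344), 42.10477066040039) ((526.4204711914062, -201.0638427734375), (54.47135925292969, 66.61798095703125), 4.508416175842285)
0.1035 158 [ 0.51670667 -0.19453629  0.10540536] ((525.81298828125, -200.65432739257812), 13.854837417602539) ((521.0137939453125, -197.25828552246094), (27.566911697387695, 14.565864562988281), 54.716121673583984)
0.142 1034 [ 0.52608863 -0.20087867  0.14741254] ((526.5050048828125, -201.15191650390625), 11.41644287109375) ((526.5310668945312, -201.323974609375), (22.1129150390625, 22.649381637573242), 66.79814910888672)
col [ 0.52631332 -0.20097479  0.14748744] [ 4.99 -0.34  8.78]
decoy [ 0.45392826 -0.18077836  0.09517505] [ 0.43467416 -0.20179942  0.05798608]
```

Request:
send_rows(
  rows=[
    [4.5, [2.5, -0.17, 0], 0],
    [4.5, [2.5, -0.17, 0], 0],
    [4.5, [0, 0, 0], 0],
    [4.5, [0, 0, 2], 0],
    [4.5, [0, 0, 2], 0],
    [4.5, [0, 0, 0], 0],
    [4.5, [0, 0, 0], 0],
  ],
)

```text
t: 11.12
tool_pos: [0.5262, -0.2022, 0.1543]
tool_rot: [-0.651, -3.072, -0.0]
contact_force: [1.3, -0.3, 0.8]
opening: 0.0451
grip_force: 0.0
```

```bash
python3 - <<'E'
from h import *
o=ctrl.get_obs(); print(o['tool_pos'],o['contact_force'],delta([.5264,-.2011,.108]))
E
```

```text
[ 0.5262251  -0.20221444  0.15428417] [ 1.26393815 -0.2613899   0.82938651] [0.03 0.11 4.63]
```

Request:
send_rows(
  rows=[
    [4.5, [0.03, 0.1, 1.5], 0],
    [4.5, [0, 0, 1.6], 0],
    [4.5, [0, 0, 1.5], 0],
    [4.5, [0, 0, 0], 0],
    [3, [0, 0, 0], 0],
    [1.5, [0, 0, 0], 0],
    [1.5, [0, 0, 0], 0],
    [1.5, [0, 0, 0], 0],
    [1.5, [0, 0, 0], 0],
  ],
  newtons=70,
)

```text
t: 12.25
tool_pos: [0.5268, -0.2014, 0.1096]
tool_rot: [0.651, 3.072, -0.001]
contact_force: [-0.0, -0.3, 2.6]
opening: 0.0207
grip_force: 68.3
```

Request:
send_rows(
  rows=[
    [1.5, [0, 0, -0.5], 0],
    [1.5, [0, 0, -2], 0],
    [1.5, [0, 0, -3], 0],
    [1.5, [0, 0, -3], 0],
    [1.5, [0, 0, -3], 0],
    [1.5, [0, 0, -1], 0],
    [1.5, [0, 0, 0], 0],
    [1.5, [0, 0, 0], 0],
    [1.5, [0, 0, 0], 0],
  ],
)

```text
t: 13.38
tool_pos: [0.5255, -0.2008, 0.2321]
tool_rot: [-0.651, -3.071, -0.001]
contact_force: [-0.4, 0.4, -1.8]
opening: 0.0206
grip_force: 68.4
```

```bash
python3 - <<'E'
from h import *
o=ctrl.get_obs(); print(o['tool_pos'],o['contact_force'],o['wrist_torque'],o['opening'],o['grip_force'])
b=grab('scene','s1'); w=grab('wrist','w9')
cv2.imwrite('pics/mix.png',np.vstack([b['frame'][120:280,260:420].repeat(2,0).repeat(2,1)])[:,:,::-1])
P=depthpts(w)
t=o['tool_pos']; q=P.reshape(-1,3); q=q[(np.hypot(q[:,0]-t[0],q[:,1]-t[1])<.03)]
for lo,hi in ((.03,.045),(-.012,.005),(-.03,-.012),(-.06,-.03),(-.09,-.06)):
    m=q[(q[:,2]>t[2]+lo)&(q[:,2]<t[2]+hi)]; print(lo,len(m),m.min(0),m.max(0)) if len(m) else 0
print(delta([.5471,.0344,.23]))
E
```

```text
[ 0.52554975 -0.20078311  0.23207422] [-0.37351425  0.39894754 -1.8187518 ] [-0.03548679  0.05933468  0.01154902] 0.02063544181608599 68.38396310806274
0.03 3908 [ 0.50492872 -0.22464928  0.2620786 ] [ 0.54101302 -0.17134599  0.27707022]
-0.012 614 [ 0.51021341 -0.21017979  0.22284349] [ 0.52536589 -0.18314138  0.2370011 ]
-0.03 6 [ 0.51854113 -0.20056592  0.20209415] [ 0.52020966 -0.19736998  0.20319828]
-0.06 247 [ 0.51807541 -0.2067842   0.17213598] [ 0.52716592 -0.19507116  0.20206041]
-0.09 134 [ 0.51822941 -0.20693166  0.14927172] [ 0.52726557 -0.1950607   0.17193036]
[ 7.6  22.37  0.28]
```

Request:
send_rows(
  rows=[
    [1.5, [1, 3, 0], 0],
    [1.5, [1.3, 4, 0], 0],
    [1.5, [1.4, 4, 0], 0],
    [1.5, [1.4, 4, 0], 0],
    [1.5, [1.3, 4, 0], 0],
    [1.5, [1.2, 3.37, 0], 0],
    [1.5, [0, 0, 0], 0],
    [1.5, [0, 0, 0], 0],
    [1.5, [0, 0, 0], 0],
    [1.5, [0, 0, 0], 0],
  ],
)

```text
t: 14.72
tool_pos: [0.5476, 0.0333, 0.2338]
tool_rot: [-0.654, -3.073, 0.0]
contact_force: [0.7, -0.9, -1.5]
opening: 0.0202
grip_force: 68.6
```

```bash
cat > rod.py <<'E'
from h import *
from scipy.optimize import least_squares
import sys
w=grab('wrist',sys.argv[1]); o=ctrl.get_obs(); t=o['tool_pos']; print(t.round(4),o['contact_force'].round(2))
P=depthpts(w); q=P.reshape(-1,3); q=q[(np.hypot(q[:,0]-t[0],q[:,1]-t[1])<.014)&(q[:,2]<t[2]-.035)&(q[:,2]>t[2]-.083)]
z0=t[2]-.0846
f=lambda p: np.hypot(q[:,0]-p[0]-p[2]*(q[:,2]-z0),q[:,1]-p[1]-p[3]*(q[:,2]-z0))-.0065
r=least_squares(f,[t[0],t[1],0,0],loss='soft_l1',f_scale=.001); print(len(q),'tip xy',r.x.round(4),'cost',r.cost)
q=P.reshape(-1,3); 
for lo,hi in((.111,.115),(.1185,.1245)):
    m=q[(np.hypot(q[:,0]-.5471,q[:,1]-.0345)<(.022 if lo<.112 else .011))&(q[:,2]>lo)&(q[:,2]<hi)]
    if len(m): print(lo,len(m),cv2.minEnclosingCircle((m[:,:2]*1000).astype(np.float32)))
print('move',delta([t[0]+.5471-r.x[0],t[1]+.0344-r.x[1],t[2]]))
E
python3 rod.py w10
```

```text
[0.5476 0.0334 0.2338] [-0.04  0.96 -1.22]
343 tip xy [ 5.471e-01  3.240e-02 -2.100e-03 -3.000e-04] cost 3.866960305713849e-06
0.111 970 ((547.2460327148438, 34.5538444519043), 20.267114639282227)
0.1185 249 ((547.19482421875, 34.550132751464844), 8.815442085266113)
move [ 0.08  0.18 -0.  ]
```

Request:
send_rows(
  rows=[
    [1.5, [0.08, 0.18, 0], 0],
    [1.5, [0, 0, 0.8], 0],
    [1.5, [0, 0, 0.8], 0],
    [1.5, [0, 0, 0.7], 0],
    [1.5, [0, 0, 0], 0],
    [1.5, [0, 0, 0], 0],
    [1.5, [0, 0, 0], 0],
    [1.5, [0, 0, 0], 0],
  ],
)

```text
t: 15.78
tool_pos: [0.5477, 0.0361, 0.2112]
tool_rot: [0.651, 3.073, 0.0]
contact_force: [0.5, -0.5, -1.8]
opening: 0.0204
grip_force: 68.6
```

```bash
python3 rod.py w11
```

```text
[0.5477 0.0361 0.2111] [-0.71  0.29 -0.68]
343 tip xy [ 0.5473  0.0353 -0.0025 -0.0012] cost 4.297826489023427e-06
0.111 1128 ((547.1045532226562, 34.40335464477539), 20.29416275024414)
0.1185 151 ((547.1434936523438, 34.391197204589844), 8.862940788269043)
move [-0.02 -0.09 -0.  ]
```

Request:
send_rows(
  rows=[
    [1.5, [-0.02, -0.08, 0.1], 0],
    [1.5, [0, 0, 0.1], 0],
    [1.5, [0, 0, 0.1], 0],
    [1.5, [0, 0, 0.1], 0],
    [1.5, [0, 0, 0.05], 0],
    [1.5, [0, 0, 0.05], 0],
    [1.5, [0, 0, 0.05], 0],
    [1.5, [0, 0, 0.05], 0],
    [1.5, [0, 0, 0.05], 0],
    [1.5, [0, 0, 0.05], 0],
  ],
)

```text
t: 17.08
tool_pos: [0.5477, 0.0353, 0.2044]
tool_rot: [0.651, 3.072, 0.0]
contact_force: [0.0, -1.2, 1.0]
opening: 0.0204
grip_force: 68.6
```

Request:
send_rows(
  rows=[
    [1.5, [0, 0, 0.05], 0],
    [1.5, [0, 0, 0.05], 0],
    [1.5, [0, 0, 0.05], 0],
    [1.5, [0, 0, 0.05], 0],
    [1.5, [0, 0, 0.05], 0],
    [1.5, [0, 0, 0.05], 0],
  ],
)

```text
t: 17.82
tool_pos: [0.5475, 0.0353, 0.201]
tool_rot: [0.651, 3.073, 0.0]
contact_force: [-0.3, -0.3, 4.1]
opening: 0.0204
grip_force: 68.6
```

Request:
send_rows(
  rows=[
    [1.5, [0, 0, 0.1], 0],
    [1.5, [0, 0, 0.12], 0],
    [1.5, [0, 0, 0.12], 0],
    [1.5, [0, 0, 0.12], 0],
    [1.5, [0, 0, 0.12], 0],
    [1.5, [0, 0, 0.12], 0],
    [1.5, [0, 0, 0.12], 0],
    [1.5, [0, 0, 0.12], 0],
    [1.5, [0, 0, 0.12], 0],
    [1.5, [0, 0, 0.12], 0],
  ],
)

```text
t: 19.08
tool_pos: [0.5474, 0.0353, 0.189]
tool_rot: [0.651, 3.073, -0.0]
contact_force: [-0.3, -0.1, 3.1]
opening: 0.0206
grip_force: 68.7
```

```bash
python3 - <<'E'
from h import *
b=grab('scene','s2')
cv2.imwrite('pics/s2c.png',cv2.resize(b['frame'][170:235,280:335],None,fx=9,fy=9,interpolation=cv2.INTER_CUBIC)[:,:,::-1])
for n in range(6): print(ctrl.get_obs()['contact_force'].round(2))
g=load('scene0')['frame'];print(g[186:214,306:309].mean((1,2)).round().tolist());print(b['frame'][186:214,306:309].mean((1,2)).round().tolist())
E
```

```text
[0.81 0.31 3.29]
[0.81 0.31 3.29]
[0.81 0.31 3.29]
[0.81 0.31 3.29]
[0.81 0.31 3.29]
[0.81 0.31 3.29]
[132.0, 137.0, 158.0, 184.0, 191.0, 175.0, 150.0, 136.0, 130.0, 125.0, 127.0, 131.0, 133.0, 127.0, 114.0, 97.0, 87.0, 83.0, 82.0, 85.0, 92.0, 97.0, 98.0, 99.0, 106.0, 130.0, 159.0, 164.0]
[122.0, 136.0, 161.0, 188.0, 197.0, 181.0, 156.0, 142.0, 135.0, 130.0, 132.0, 136.0, 137.0, 132.0, 118.0, 100.0, 89.0, 86.0, 85.0, 88.0, 96.0, 101.0, 102.0, 103.0, 111.0, 136.0, 165.0, 170.0]
```

Request:
send_rows(
  rows=[
    [1.5, [0, 0, 0.12], 0],
    [1.5, [0, 0, 0.12], 0],
    [1.5, [0, 0, 0.12], 0],
    [1.5, [0, 0, 0.12], 0],
    [1.5, [0, 0, 0.12], 0],
    [1.5, [0, 0, 0.12], 0],
    [1.5, [0, 0, 0.12], 0],
    [1.5, [0, 0, 0.12], 0],
    [1.5, [0, 0, 0.12], 0],
    [1.5, [0, 0, 0.1], 0],
  ],
)

```text
t: 20.38
tool_pos: [0.5474, 0.0353, 0.1771]
tool_rot: [-0.651, -3.073, 0.0]
contact_force: [0.2, -0.1, 5.2]
opening: 0.0204
grip_force: 68.8
```

```bash
python3 - <<'E'
from h import *
b=grab('scene','s3')
for k in ('scene0','s3'): print(load(k)['frame'][186:214,304:310].mean((1,2)).round().astype(int).tolist())
T=b['cam_to_world']
E
```

```text
[135, 141, 162, 186, 192, 174, 150, 135, 129, 126, 128, 131, 132, 127, 117, 103, 93, 89, 90, 94, 99, 101, 102, 103, 112, 137, 162, 164]
[122, 133, 160, 190, 198, 182, 156, 141, 134, 129, 128, 131, 132, 131, 121, 107, 97, 93, 94, 98, 103, 105, 106, 107, 117, 144, 170, 172]
```

```bash
python3 - <<'E'
from h import *
w=grab('wrist','w12'); a=load('scene0')['frame'];b=load('s3')['frame']
f=lambda x:cv2.resize(x,(400,300),interpolation=cv2.INTER_CUBIC)
big=np.vstack([np.hstack([f(a[180:225,277:337]),f(b[180:225,277:337])]),np.hstack([f(w['frame'][180:330,220:420]),f(b[130:280,207:407])])])
cv2.imwrite('pics/mix2.png',big[:,:,::-1])
E
```

View pics/mix2.png

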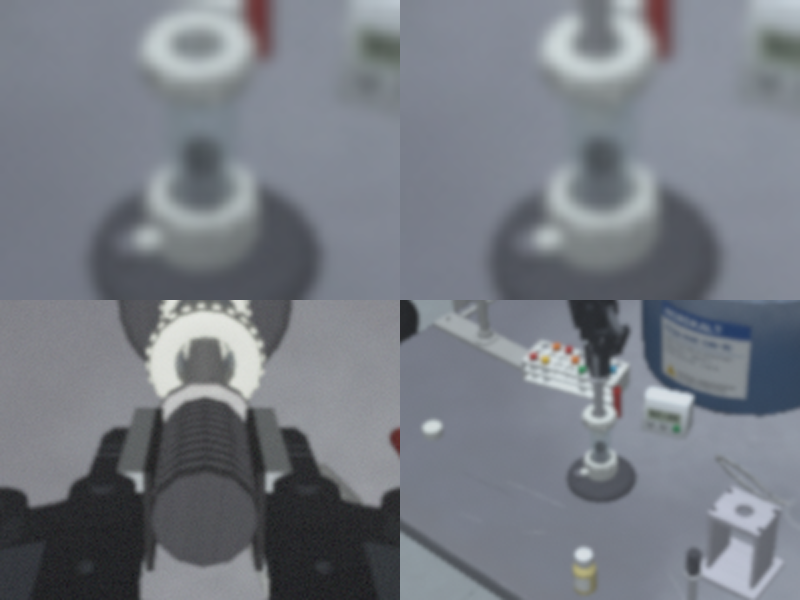

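The picture shows the rod in the mouth and the disc still hidden behind the collar. The gasket's dark top is near scene row 200. I'll check by depth that the rod hasn't slipped in the grip.

```bash
python3 - <<'E'
from h import *
for k,tz in (('w9',.2321),('w11',.2111),('w12',ctrl.get_obs()['tool_pos'][2])):
    P=depthpts(load(k)); 
    print(k,round(tz,4),'handle top',np.median(P[305:318,312:330,2]-tz).round(4),'col profile',[(v,round(float(P[v,321,2]-tz),4)) for v in range(205,300,8)])
for k in('scene0','s3'):
    f=load(k)['frame']; print(k,[f[r,300:314:2].tolist() if 0 else f[r,303:311].mean(0).round().astype(int).tolist() for r in range(192,206)])
print(ctrl.get_obs()['contact_force'])
E
```

```text
w9 0.2321 handle top 0.0375 col profile [(205, -0.059), (213, -0.041), (221, -0.0057), (229, -0.0009), (237, 0.0109), (245, 0.0187), (253, 0.0265), (261, 0.0339), (269, 0.038), (277, 0.0385), (285, 0.0386), (293, 0.0382)]
w11 0.2111 handle top 0.0374 col profile [(205, -0.0597), (213, -0.0414), (221, -0.0047), (229, -0.0009), (237, 0.0112), (245, 0.0195), (253, 0.0264), (261, 0.0354), (269, 0.0377), (277, 0.0369), (285, 0.0381), (293, 0.0383)]
w12 0.177 handle top 0.0374 col profile [(205, -0.0597), (213, -0.041), (221, -0.0055), (229, -0.0027), (237, 0.0116), (245, 0.0177), (253, 0.0278), (261, 0.0337), (269, 0.0371), (277, 0.0373), (285, 0.0372), (293, 0.0382)]
scene0 [[143, 150, 151], [130, 136, 137], [123, 129, 132], [119, 127, 131], [119, 128, 135], [121, 131, 140], [121, 132, 141], [118, 129, 137], [111, 120, 128], [100, 108, 115], [92, 100, 106], [90, 97, 103], [92, 99, 105], [96, 103, 109]]
s3 [[149, 156, 157], [135, 142, 143], [128, 134, 136], [123, 130, 133], [122, 130, 134], [123, 132, 138], [124, 134, 140], [122, 132, 140], [114, 124, 132], [104, 113, 120], [96, 104, 110], [94, 102, 108], [96, 103, 109], [100, 107, 113]]
[0.81939586 0.23780561 3.49621834]
```

No slip: the handle top stays 37.4 mm above the TCP. I keep pushing with short checks.

Request:
send_rows(
  rows=[
    [1.5, [0, 0, 0.05], 0],
    [1.5, [0, 0, 0.07], 0],
    [1.5, [0, 0, 0.07], 0],
    [1.5, [0, 0, 0.07], 0],
    [1.5, [0, 0, 0.07], 0],
    [1.5, [0, 0, 0.07], 0],
  ],
)

```text
t: 21.22
tool_pos: [0.5474, 0.0353, 0.1731]
tool_rot: [-0.652, -3.073, 0.0]
contact_force: [-0.1, -1.2, 4.2]
opening: 0.0206
grip_force: 68.8
```

```bash
python3 - <<'E'
from h import *
b=grab('scene','s4');f=b['frame'];print([f[r,303:311].mean(0).round().astype(int).tolist() for r in range(192,206)])
E
```

```text
[[150, 156, 157], [136, 142, 143], [129, 136, 138], [126, 133, 136], [125, 133, 137], [124, 134, 139], [123, 133, 138], [121, 131, 136], [114, 123, 130], [103, 112, 119], [96, 104, 110], [94, 101, 107], [96, 104, 109], [99, 107, 113]]
```

Request:
send_rows(
  rows=[
    [1.5, [0, 0, 0.05], 0],
    [1.5, [0, 0, 0.05], 0],
  ],
)

```text
t: 21.52
tool_pos: [0.5474, 0.0353, 0.1722]
tool_rot: [-0.652, -3.073, -0.0]
contact_force: [-0.2, 0.0, 5.1]
opening: 0.0206
grip_force: 68.8
```

Request:
send_rows(
  rows=[
    [1.5, [0, 0, 0.05], 0],
    [1.5, [0, 0, 0.05], 0],
  ],
)

```text
t: 21.78
tool_pos: [0.5474, 0.0353, 0.1712]
tool_rot: [-0.651, -3.073, 0.0]
contact_force: [-0.3, 0.6, 4.9]
opening: 0.0203
grip_force: 68.8
```

Request:
send_rows(
  rows=[
    [1.5, [0, 0, 0.05], 0],
    [1.5, [0, 0, 0.05], 0],
  ],
)

```text
t: 22.02
tool_pos: [0.5474, 0.0353, 0.1702]
tool_rot: [0.652, 3.073, 0.0]
contact_force: [-0.1, 0.7, 5.1]
opening: 0.0207
grip_force: 68.8
```

Request:
send_rows(
  rows=[
    [1.5, [0, 0, 0.05], 0],
    [1.5, [0, 0, 0.06], 0],
  ],
)

```text
t: 22.28
tool_pos: [0.5474, 0.0353, 0.1691]
tool_rot: [-0.652, -3.073, -0.0]
contact_force: [-0.9, -0.6, 4.9]
opening: 0.0208
grip_force: 68.8
```

Request:
send_rows(
  rows=[
    [1.5, [0, 0, 0.05], 0],
    [1.5, [0, 0, 0.06], 0],
  ],
)

```text
t: 22.52
tool_pos: [0.5474, 0.0353, 0.168]
tool_rot: [0.652, 3.073, -0.0]
contact_force: [0.4, -0.5, 5.7]
opening: 0.0203
grip_force: 68.8
```

Request:
send_rows(
  rows=[
    [1.5, [0, 0, 0.05], 0],
    [1.5, [0, 0, 0.05], 0],
  ],
)

```text
t: 22.78
tool_pos: [0.5474, 0.0353, 0.167]
tool_rot: [0.651, 3.073, -0.0]
contact_force: [0.0, 0.1, 4.5]
opening: 0.0204
grip_force: 68.8
```

Request:
send_rows(
  rows=[
    [1.5, [0, 0, 0.05], 0],
    [1.5, [0, 0, 0.06], 0],
  ],
)

```text
t: 23.02
tool_pos: [0.5474, 0.0353, 0.1659]
tool_rot: [0.651, 3.073, -0.0]
contact_force: [0.0, -0.8, 4.6]
opening: 0.0206
grip_force: 68.8
```

Request:
send_rows(
  rows=[
    [1.5, [0, 0, 0.05], 0],
    [1.5, [0, 0, 0.06], 0],
  ],
)

```text
t: 23.28
tool_pos: [0.5474, 0.0353, 0.1648]
tool_rot: [-0.652, -3.073, 0.0]
contact_force: [0.4, -0.6, 5.5]
opening: 0.0205
grip_force: 68.8
```

Request:
send_rows(
  rows=[
    [1.5, [0, 0, 0.06], 0],
    [1.5, [0, 0, 0.06], 0],
  ],
)

```text
t: 23.52
tool_pos: [0.5474, 0.0353, 0.1635]
tool_rot: [-0.651, -3.073, -0.0]
contact_force: [0.1, 0.7, 4.5]
opening: 0.0204
grip_force: 68.8
```

```bash
python3 - <<'E'
from h import *
b=grab('scene','s5');f=b['frame'];print([f[r,303:311].mean(0).round().astype(int).tolist() for r in range(192,206)])
print(ctrl.get_obs()['contact_force'])
E
```

```text
[[150, 157, 158], [136, 142, 144], [129, 136, 138], [126, 134, 137], [129, 138, 142], [136, 146, 150], [138, 148, 153], [133, 143, 149], [128, 137, 142], [123, 132, 138], [116, 125, 131], [106, 115, 120], [100, 108, 114], [100, 108, 114]]
[ 0.61421632 -0.40876189  4.67405581]
```

Request:
send_rows(
  rows=[
    [1.5, [0, 0, 0.05], 0],
    [1.5, [0, 0, 0.06], 0],
  ],
)

```text
t: 23.82
tool_pos: [0.5474, 0.0353, 0.1625]
tool_rot: [-0.652, -3.073, -0.0]
contact_force: [0.6, -0.0, 4.1]
opening: 0.0206
grip_force: 68.8
```

Request:
send_rows(
  rows=[
    [1.5, [0, 0, 0.05], 0],
    [1.5, [0, 0, 0.06], 0],
  ],
)

```text
t: 24.08
tool_pos: [0.5474, 0.0353, 0.1614]
tool_rot: [0.652, 3.073, 0.0]
contact_force: [-0.2, -0.4, 4.9]
opening: 0.0205
grip_force: 68.8
```

Request:
send_rows(
  rows=[
    [1.5, [0, 0, 0.05], 0],
    [1.5, [0, 0, 0.06], 0],
  ],
)

```text
t: 24.32
tool_pos: [0.5477, 0.0352, 0.161]
tool_rot: [0.651, 3.073, -0.0]
contact_force: [-1.7, 0.1, 9.4]
opening: 0.0206
grip_force: 68.9
```

Request:
send_rows(
  rows=[
    [1.5, [0, 0, 0], 0],
    [1.5, [0, 0, 0], 0],
  ],
)

```text
t: 24.58
tool_pos: [0.5476, 0.0353, 0.1611]
tool_rot: [0.651, 3.073, -0.0]
contact_force: [-0.5, 0.3, 7.4]
opening: 0.0203
grip_force: 68.9
```

Request:
send_rows(
  rows=[
    [1.5, [0, 0, 0.02], 0],
    [1.5, [0, 0, 0.02], 0],
    [1.5, [0, 0, 0], 0],
  ],
)

```text
t: 24.95
tool_pos: [0.5477, 0.0352, 0.161]
tool_rot: [0.651, 3.073, -0.0]
contact_force: [-1.0, -0.9, 8.6]
opening: 0.0208
grip_force: 69.0
```

Request:
send_rows(
  rows=[
    [1.5, [0, 0, 0.02], 0],
    [1.5, [0, 0, 0.02], 0],
    [1.5, [0, 0, 0.02], 0],
    [1.5, [0, 0, 0], 0],
  ],
)

```text
t: 25.45
tool_pos: [0.5479, 0.0352, 0.1608]
tool_rot: [0.651, 3.072, -0.0]
contact_force: [-2.4, 0.5, 9.3]
opening: 0.0207
grip_force: 69.2
```

Request:
send_rows(
  rows=[
    [1.5, [0, 0, 0.03], 0],
    [1.5, [0, 0, 0.03], 0],
    [1.5, [0, 0, 0.03], 0],
    [1.5, [0, 0, 0], 0],
  ],
)

```text
t: 25.95
tool_pos: [0.548, 0.0352, 0.1606]
tool_rot: [0.651, 3.072, -0.0]
contact_force: [-2.9, -0.3, 11.5]
opening: 0.0202
grip_force: 69.6
```

Request:
send_rows(
  rows=[
    [1.5, [0, 0, 0.03], 0],
    [1.5, [0, 0, 0.03], 0],
    [1.5, [0, 0, 0], 0],
    [1.5, [0, 0, 0], 0],
  ],
)

```text
t: 26.45
tool_pos: [0.5482, 0.0352, 0.1604]
tool_rot: [0.651, 3.072, -0.0]
contact_force: [-2.7, -0.5, 14.0]
opening: 0.0204
grip_force: 69.9
```

Request:
send_rows(
  rows=[
    [1.5, [0, 0, 0], 0],
    [1.5, [0, 0, 0], 0],
    [1.5, [0, 0, 0], 0],
    [1.5, [0, 0, 0], 0],
  ],
)

```text
t: 26.95
tool_pos: [0.5482, 0.0351, 0.1604]
tool_rot: [0.651, 3.072, -0.0]
contact_force: [-2.8, 0.5, 13.6]
opening: 0.021
grip_force: 69.9
```

Request:
send_rows(
  rows=[
    [1.5, [0, 0, 0.02], 0],
    [1.5, [0, 0, 0], 0],
    [1.5, [0, 0, 0], 0],
    [1.5, [0, 0, 0], 0],
  ],
)

```text
t: 27.45
tool_pos: [0.5482, 0.0351, 0.1603]
tool_rot: [0.651, 3.071, -0.0]
contact_force: [-2.9, 0.1, 14.7]
opening: 0.0203
grip_force: 69.9
```

Seated at about 15.5 N net. I withdraw the rod.

Request:
send_rows(
  rows=[
    [1.5, [0, 0, -0.1], 0],
    [1.5, [0, 0, -0.2], 0],
    [1.5, [0, 0, -0.7], 0],
    [1.5, [0, 0, -1.5], 0],
    [1.5, [0, 0, -2], 0],
    [1.5, [0, 0, -2], 0],
    [1.5, [0, 0, -1.3], 0],
    [1.5, [0, 0, 0], 0],
    [1.5, [0, 0, 0], 0],
  ],
)

```text
t: 28.58
tool_pos: [0.547, 0.0353, 0.2349]
tool_rot: [-0.651, -3.072, 0.0]
contact_force: [-0.3, -0.5, -1.5]
opening: 0.0205
grip_force: 68.8
```

```bash
python3 - <<'E'
from h import *
o=ctrl.get_obs(); print(o['tool_pos'],o['contact_force'],delta([.5268,-.2012,.232]))
b=grab('scene','s6')['frame'];print([b[r,303:311].mean(0).round().astype(int).tolist() for r in range(192,208)])
P=depthpts(grab('wrist','w13')); q=P.reshape(-1,3); q=q[np.hypot(q[:,0]-.5471,q[:,1]-.0345)<.022]; m=q[q[:,2]<.126]; print(np.percentile(m[:,2],[50,90,99]))
E
```

```text
[0.54704893 0.03532856 0.23494449] [-0.29948119 -0.48595086 -1.52454061] [ -7.75 -22.44   0.29]
[[146, 153, 154], [133, 139, 140], [128, 134, 136], [132, 140, 143], [144, 154, 158], [154, 165, 169], [154, 165, 169], [145, 155, 160], [132, 142, 147], [124, 133, 138], [119, 128, 134], [112, 121, 126], [104, 112, 117], [100, 107, 113], [100, 108, 114], [100, 108, 114]]
[0.11160295 0.11403902 0.11490362]
```

Request:
send_rows(
  rows=[
    [1.5, [-1, -3, 0], 0],
    [1.5, [-1.3, -4, 0], 0],
    [1.5, [-1.4, -4, 0], 0],
    [1.5, [-1.4, -4, 0], 0],
    [1.5, [-1.4, -4, 0], 0],
    [1.5, [-1.25, -3.44, 0], 0],
    [1.5, [0, 0, 0], 0],
    [1.5, [0, 0, 0], 0],
    [1.5, [0, 0, 0], 0],
    [1.5, [0, 0, 0], 0],
  ],
)

```text
t: 29.92
tool_pos: [0.5273, -0.2003, 0.2356]
tool_rot: [-0.649, -3.074, -0.0]
contact_force: [-0.5, 0.2, -1.2]
opening: 0.0204
grip_force: 68.9
```

```bash
sed -i 's/^q=P.reshape(-1,3); $/m=P.reshape(-1,3);m=m[(abs(m[:,2]-.1)<.003)\&(np.hypot(m[:,0]-.5264,m[:,1]+.2011)<.05)];print("plate",len(m),cv2.minAreaRect((m[:,:2]*1000).astype(np.float32)))\n&/; s/^print(.move.*$/print(delta([t[0]+.5264-r.x[0],t[1]-.2011-r.x[1],.1096]))/' rod.py; python3 rod.py w14
```

```text
[ 0.5273 -0.2005  0.2356] [ 0.71 -0.42 -0.7 ]
344 tip xy [ 0.5268 -0.2011 -0.0021 -0.0022] cost 4.697979494343248e-06
plate 3204 ((526.6608276367188, -201.11209106445312), (54.497802734375, 66.06807708740234), 4.656951427459717)
0.111 1258 ((547.5784912109375, 34.36932373046875), 21.158456802368164)
[ 0.04 -0.02 12.6 ]
```

Request:
send_rows(
  rows=[
    [1.5, [0, 0, 2], 0],
    [1.5, [0, 0, 1.5], 0],
    [1.5, [0, 0, 1.5], 0],
    [1.5, [0, 0, 2], 0],
    [1.5, [0, 0, 2], 0],
    [1.5, [0, 0, 2], 0],
    [1.5, [0, 0, 1], 0],
    [1.5, [0, 0, 0.2], 0],
    [1.5, [0, 0, 0], 0],
    [1.5, [0, 0, 0], 0],
  ],
)

```text
t: 31.22
tool_pos: [0.5278, -0.2016, 0.1147]
tool_rot: [0.651, 3.072, -0.001]
contact_force: [0.3, 0.2, -0.4]
opening: 0.0204
grip_force: 68.9
```

Request:
send_rows(
  rows=[
    [1.5, [0, 0, 0.1], 0],
    [1.5, [0, 0, 0.1], 0],
    [1.5, [0, 0, 0.1], 0],
    [1.5, [0, 0, 0.1], 0],
    [1.5, [0, 0, 0.04], 0],
    [1.5, [0, 0, 0], 0],
  ],
)

```text
t: 31.98
tool_pos: [0.5273, -0.2013, 0.1096]
tool_rot: [0.652, 3.073, -0.0]
contact_force: [-1.3, 0.8, 2.1]
opening: 0.0204
grip_force: 68.9
```

Request:
send_rows(
  rows=[
    [2.3, [0, 0, 0], 0],
    [3, [0, 0, 0], 0],
    [4, [0, 0, 0], 0],
    [4.5, [0, 0, 0], 0],
    [4.5, [0, 0, 0], 0],
    [4.5, [0, 0, -1], 0],
    [4.5, [0, 0, -3], 0],
    [4.5, [0, 0, -4], 0],
    [4.5, [-3, 0, -2], 0],
    [4.5, [-2, 0, 0], 0],
  ],
)

```text
t: 33.22
tool_pos: [0.5752, -0.2227, 0.2136]
tool_rot: [0.65, 3.067, -0.003]
contact_force: [-0.5, 0.8, 1.0]
opening: 0.0448
grip_force: 0.0
```

Request:
send_rows(
  rows=[
    [4.5, [0, 0, 0], 0],
    [4.5, [0, 0, 0], 0],
    [4.5, [0, 0, 0], 0],
  ],
)

```text
t: 33.6
tool_pos: [0.5722, -0.2211, 0.2088]
tool_rot: [-0.651, -3.072, -0.0]
contact_force: [-0.6, 0.2, -0.8]
opening: 0.0449
grip_force: 0.0
```

```bash
python3 - <<'E'
from h import *
w=grab('wrist','w15'); o=ctrl.get_obs(); print(o['tool_pos'],o['contact_force'])
q=depthpts(w).reshape(-1,3); q=q[np.hypot(q[:,0]-.5265,q[:,1]+.201)<.03]
for lo,hi in((.1035,.107),(.142,.152)):
    m=q[(q[:,2]>lo)&(q[:,2]<hi)]; print(lo,len(m),np.median(m,0).round(4),cv2.minEnclosingCircle((m[:,:2]*1000).astype(np.float32)))
a=load('scene0');s=grab('scene','s7')
d=np.abs(a['frame'].astype(int)-s['frame']).max(2)
d=cv2.blur(d.astype(np.float32),(3,3)); n,l,st,c=cv2.connectedComponentsWithStats((d>40).astype(np.uint8))
print([x.tolist() for x in st[1:] if x[4]>8])
print([s['frame'][r,303:311].mean(0).round().astype(int).tolist() for r in range(194,206)])
E
```

```text
[ 0.5722537  -0.22116835  0.20890084] [ 0.71316907 -0.27588879 -0.10724894]
0.1035 136 [ 0.517  -0.1974  0.1054] ((524.5982666015625, -201.25726318359375), 13.341925621032715)
0.142 908 [ 0.5263 -0.202   0.1474] ((526.7048950195312, -202.27493286132812), 11.473456382751465)
[[0, 0, 27, 11, 103], [41, 0, 375, 252, 24915], [3, 5, 67, 24, 562], [48, 22, 9, 10, 54], [0, 31, 22, 53, 404], [40, 35, 41, 40, 617], [49, 52, 9, 4, 15], [413, 52, 13, 12, 96], [162, 59, 62, 34, 1111], [417, 60, 35, 35, 416], [0, 65, 29, 39, 585], [414, 73, 27, 35, 244], [36, 76, 15, 15, 97], [363, 81, 48, 9, 141], [55, 85, 14, 9, 62], [29, 89, 4, 3, 11], [60, 94, 5, 5, 22], [320, 97, 7, 6, 32], [396, 111, 34, 9, 154], [392, 112, 19, 13, 94], [386, 126, 40, 42, 759], [419, 161, 5, 7, 10], [405, 168, 26, 31, 321], [395, 173, 4, 10, 24], [254, 175, 4, 4, 13], [305, 197, 3, 6, 12], [144, 247, 31, 68, 1200], [0, 264, 157, 98, 6491], [143, 269, 8, 18, 86], [86, 331, 67, 19, 405]]
[[131, 138, 139], [134, 143, 146], [147, 157, 161], [157, 168, 172], [157, 168, 172], [148, 158, 163], [135, 145, 150], [126, 136, 142], [122, 131, 136], [115, 124, 129], [106, 114, 120], [102, 109, 115]]
```

```bash
python3 -c "
from station import ctrl
print(ctrl.finish_job())"
```

```text
the job is handed in; nothing more can be done
None
```

The frit is pushed down the liner onto the gasket and seated at about 15.5 N (limit 20 N), the rod hangs back in its stand, and the job was handed in at about 34 s of robot time with no verdict returned.

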